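# Face up the revolving display

### The job

Turn the revolving display tray by pushing with the fingertips at its rim (its edge or the ends of its dividers) until the tall necked bottle stands at the front, right behind the middle of the ticket strip, and leave the tray at rest there. Turn it calmly, no faster than about half a turn a second. Do not touch the goods on it: each stays upright in its bay, nothing is picked up, and the other things on the plinth and the table stay where they are.

Things in the scene. Friction and masses are not known exactly. Their poses are not given: they have to be found in the camera images.
- plinth: Fixed brown wooden plinth of the display, 360 mm deep (its x) by 450 mm wide (its y) by 18 mm thick. Origin: centre of its underside, on the axis of the revolving tray. Its own -x points to the front, the edge with the ticket strip; seen from the robot the front is the near side, give or take 30 degrees.
- ticket (a point): Middle of the ticket strip: a clear sloping price-ticket strip, 300 mm long, along the front edge of the plinth, 190 mm from the tray's axis, its upper edge 42 mm above the table, with one blank white card 110 mm long at its middle. The line from the tray's axis to this point is 'the front'.
- tray_center (a point): Centre of the revolving tray's floor, on its vertical axis, 48 mm above the table. The tray is a pale wooden disc of 310 mm diameter with a lip 12 mm high round its rim; six upright radial dividers, 60 degrees apart, make six equal wedge-shaped bays, one good loose in each. The hub is 34 mm across, its top 144 mm above the table. The point's axes turn with the tray.
- post (a point): Top centre of one of the six rim posts. Each divider is 6 mm thick, its top 130 mm above the table, and ends at the rim in an upright round post of 12 mm diameter, 146 mm from the tray's axis, its top 138 mm above the table. The other five posts follow every 60 degrees; the middles of the bays lie 30 degrees to either side of a post.
- tray (a joint): Angle of the revolving tray, rad, 0 at the start, growing counter-clockwise seen from above. It turns either way with no stop and no detent; about 1 N at the rim moves it, and when let go from a slow push it stops within a few degrees and stays.
- tall_bottle: The tall bottle: white plastic with a paper label, 48 mm across, narrowing at 70 to 88 mm up to a narrow neck and a cap of 26 mm, 112 mm high in all, the only necked and the tallest good on the tray. Origin: centre of its underside. It stands loose about 88 mm from the tray's axis near the middle of its bay; its base is 48 mm above the table.
- tub_a: Straight white tub with a wide lid, 57 mm across, 72 mm high, loose in a bay; origin: centre of its underside (48 mm above the table).
- tub_b: A second such tub, 57 mm across, 72 mm high, loose in a bay; origin: centre of its underside.
- low_tub: Low white tub, 61 mm across, 45 mm high, loose in a bay; origin: centre of its underside.
- carton: Small white carton, 40 x 40 mm, 78 mm high, loose in a bay; origin: centre of its underside.
- jar: White jar with a lid a little narrower than its body, 52 mm across, 64 mm high, loose in a bay; origin: centre of its underside.
- cactus_pot: Bystander: small terracotta pot with a round cactus, 48 mm across, 50 mm high, loose on the plinth beside the tray, on its +y side; origin: centre of its underside.
- rosette_pot: Bystander: small white pot with a leafy rosette, 48 mm across, 55 mm high, loose on the plinth beside the tray, on its -y side; origin: centre of its underside.
- bowl: Bystander: white ceramic bowl, 130 mm across, 60 mm high, loose on the table to the left; origin: centre of its underside.
- pot: Bystander: empty terracotta pot, 100 mm across, 90 mm high, loose on the table to the left; origin: centre of its underside.
- lamp_box: Bystander: flat lamp box 75 x 160 x 50 mm, loose on the table to the right; origin: centre of its underside.
- scraper: Bystander: aquarium glass scraper with a long handle, 243 mm long, 12 mm high, lying on the table to the right; origin: on the table, on its centre line, 144 mm from the handle end, its own x pointing to the blade.

How it is judged:
By the outcome, as a careful person would: the job done as asked, in the order asked, and still so for the second after the job is handed in, with the robot touching nothing.
It also fails if it takes over 54 s, if anything falls off the work surface, if the arm or the gripper's body presses on something with over 40 N, if the wrist force passes 120 N, or if a joint passes its speed limit or range.

### The arm

A 6-joint arm with a two-finger parallel gripper is mounted at the origin on the work surface. World frame = base frame: x ahead of the robot, y to its left, z up, the work surface at z = 0. Lengths are in m, angles in rad, forces in N, time in s.
With the tool pointing down it reaches from about 0.375 to 0.75 m from the base axis. Payload 9 kg.
Tool frame: the origin (TCP) lies at the very end of the fingers, on their centre line; the grasp point (between the pads) lies 19 mm behind it; z points along the fingers, y is the direction in which the jaws open and shut (so a half turn about z gives the same grasp; the last joint's range is limited). The gripper opens to 85 mm and grips with 20 to 120 N. Pads are 22 mm wide; open, the fingers measure 114 mm over their backs; the gripper's body (76 mm by 85 mm) begins 54 mm behind the grasp point. The pads swing forward as they close: fully open they stand 13 mm farther back than shut.
Start: joints at [0.946, 0.104, 0.097, 1.564, 0, 1.353], TCP at [0.237, 0.551, 0.231] pointing down, gripper open.
Joint ranges: [-2.99, 2.99], [-0.84, 1.86], [-1.1, 1.16], [-1.84, 2.11], [-1.51, 1.56], [-3.14, 3.14]. Speed limits (rad/s): [2.22, 2.22, 2.57, 3.14, 3.14, 3.14].

### API

Orientations are given as a unit quaternion [x, y, z, w].
In Python, from plant import * gives the robot as it stands.
- The arm moves only by the tool drive_tool, never from a script. Its arguments are lists of equal length, an entry for each row: "translation": the shift along the tool's x, y, z in m, a list of three; "rot": the turn, a rotation vector about the tool's x, y, z in degrees, a list of three; "jaw": the closure in counts, from 0 (fully open) to 255 (shut). A call has 1 to 20 rows; each row shifts and turns the commanded pose from where the row before left it, along the tool's axes as they then stand; what a row does not reach is not made up. A row lasts 1/8 s, in which the tool goes at most 62.5 mm and 10.7 degrees, less where a joint would pass 70% of its speed; a pose out of reach is approached as far as the arm can. A call with a gripper value outside its range is refused whole. The fingers move at their own pace and stop on an object; the grip force is fixed at half the most. Time passes only in rows, so rows that do not move let the fingers close. It gives the time, the measured TCP pose, the force and the opening at its end, in the units of the state.
- get_obs(): the state, without advancing time (a new reading comes with each control period).
- get_image(name): name is "scene" or "top" or "wrist"; returns (picture, depth): 480x640x3 uint8, red, green, blue; 480x640 float32, m along the optical axis (not along the pixel's ray), 0 where there is no reading.
- calibration(name): a dict with "fx", "fy", "cx", "cy" (pixels), "T" (4x4, takes a point from camera to world coordinates). Camera axes: x right, y down, z forward; pixel columns grow to the right and rows downward; lengths in m; the calibration is good to about 2 mm. A picture is of the moment at which its call begins: read the wrist's pose just before it. calibration takes no time and is no camera call; for the wrist camera it gives the pose at the moment of the call.
- hand_in(): hands the job in, once; it reports no verdict.
Trained networks look in the newest picture that a camera, given by its name, has taken for a name from the list of things; names that differ only in an ending like _2 or _b are one class to them, and where a whole thing is asked for, a point or a joint stands for the part that bears it (a point fixed in the world has none). Each returns a list of dicts, best first, with "p" (0 to 1); they miss things now and then, are a little off and sometimes report something else, mostly with a low value. They report only what shows in the picture. A call takes as long as a camera call.
- cut_out(camera, target): "region" (480x640 bool, what is visible of it) and "at" ([column, row] in pixels, amid what is visible of it).
The state is a dict: "clock": time; "joints": joint angles; "joint_vel": joint speeds; "tau": joint torques, N m; "tcp_pos": TCP position; "tcp_rot": TCP orientation; "ft_force": force on the tool from outside, world axes, zero at the start; "wrist_torque": the same for the moment, N m; "finger_gap": opening from 0.0 (shut) to 1.0 (fully open).
Only numpy, scipy, OpenCV 4.12 (cv2) and the standard library are available. Lean on these libraries where they do the work, as an engineer would, in place of code of your own. Each camera call takes 0.05 s, during which the arm holds its last target.

## Working session

There is one attempt and no reset: what is moved stays moved. The work goes in short steps, Python scripts to look and compute and a tool call to move; the robot and the scene stay as the last step left them, time stands still between calls to the robot, and variables do not carry over. Pictures are saved under pics/ and viewed, and the job is handed in when it is done.

Besides the shell and the picture viewer there is one more tool, called after "Emit:" as a command line: name --argument value ..., lists and objects as JSON in quotes. drive_tool: Moves the arm, as the interface text tells. Its arguments: {"type":"object","properties":{"translation":{"type":"array","items":{"type":"array","items":{"type":"number"}}},"rot":{"type":"array","items":{"type":"array","items":{"type":"number"}}},"jaw":{"type":"array","items":{"type":"number"}}},"required":["translation","rot","jaw"]}

```bash
ls; mkdir -p pics; cat > h.py <<'E'
from plant import *
import numpy as np, cv2
def snap(n,f):
    im,d=get_image(n); cv2.imwrite('pics/'+f,cv2.cvtColor(im,cv2.COLOR_RGB2BGR)); return im,d
def w(c,u,v,z):
    return (c['T']@np.array([(u-c['cx'])/c['fx']*z,(v-c['cy'])/c['fy']*z,z,1]))[:3]
def cloud(c,d,m):
    v,u=np.nonzero(m&(d>0)); z=d[v,u]
    P=np.stack([(u-c['cx'])/c['fx']*z,(v-c['cy'])/c['fy']*z,z,np.ones_like(z)])
    return (c['T']@P)[:3].T
E
python3 - <<'E'
from h import *
o=get_obs(); print({k:o[k] for k in('clock','tcp_pos','tcp_rot','ft_force','finger_gap')})
for n in('top','scene'):
    im,d=snap(n,n+'0.png'); c=calibration(n); print(n,c['T'].round(3).tolist(),c['fx'])
    np.savez(n+'0.npz',d=d,im=im)
    for t in(['tall_bottle','ticket','tray_center','post','plinth'] if n=='top' else ['tall_bottle']):
        try:
            for r in cut_out(n,t)[:2]:
                P=cloud(c,d,r['region']); print(t,r['p'],r['at'],r['region'].sum(),np.median(P,0).round(3),P[:,2].max().round(3),P[P[:,2]>P[:,2].max()-.008].mean(0).round(3))
        except Exception as e: print(t,e)
print(get_obs()['clock'])
E
```

```text
pics
{'clock': 0.0, 'tcp_pos': array([0.23719199, 0.55075932, 0.23050873]), 'tcp_rot': array([ 2.02003089e-01,  9.79384651e-01, -6.18295850e-04, -2.74937046e-04]), 'ft_force': array([-0.16922321, -0.06983889,  0.12598528]), 'finger_gap': 0.9994813217226531}
top [[0.018, -0.991, 0.132, 0.341], [-1.0, -0.017, 0.007, -0.004], [-0.005, -0.132, -0.991, 1.702], [0.0, 0.0, 0.0, 1.0]] 567.2576438643046
tall_bottle 0.81 [276.2, 227.1] 258 [0.609 0.137 0.128] 0.167 [0.615 0.14  0.162]
tall_bottle 0.62 [283.7, 281.7] 284 [0.461 0.117 0.109] 0.121 [0.466 0.12  0.115]
ticket 0.66 [326.5, 297.6] 9796 [0.516 0.063 0.017] 0.137 [0.62  0.141 0.133]
tray_center 0.79 [293.1, 254.1] 6750 [0.543 0.091 0.049] 0.153 [0.545 0.088 0.147]
post 0.57 [291.2, 251.6] 6783 [0.543 0.092 0.049] 0.153 [0.545 0.088 0.147]
plinth 0.68 [323.8, 296.9] 9893 [0.514 0.068 0.017] 0.142 [0.631 0.1   0.137]
plinth 0.28 [284.3, 278.7] 284 [0.461 0.117 0.109] 0.121 [0.466 0.12  0.115]
scene [[0.167, 0.787, -0.594, 1.355], [0.986, -0.135, 0.098, -0.128], [-0.003, -0.602, -0.798, 1.164], [0.0, 0.0, 0.0, 1.0]] 556.2496852360864
tall_bottle 0.67 [376.7, 244.6] 621 [0.632 0.138 0.12 ] 0.166 [0.619 0.142 0.162]
tall_bottle 0.49 [411.1, 208.4] 317 [0.492 0.263 0.051] 0.075 [0.487 0.265 0.069]
0.4
```

```bash
python3 - <<'E'
import cv2
a=cv2.imread('pics/top0.png');cv2.imwrite('pics/top0c.png',cv2.resize(a[150:370,180:440],None,fx=2.7,fy=2.7,interpolation=cv2.INTER_CUBIC))
E
```

```text
(no output)
```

View pics/top0c.png

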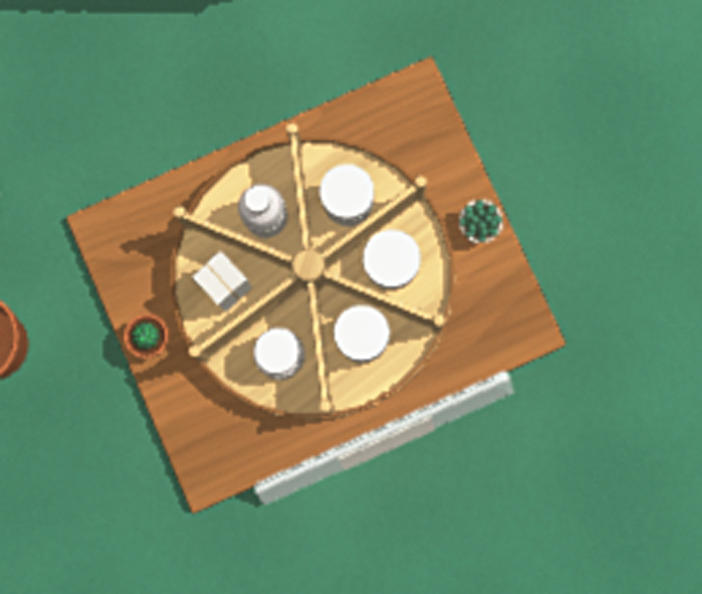

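View pics/top0.png

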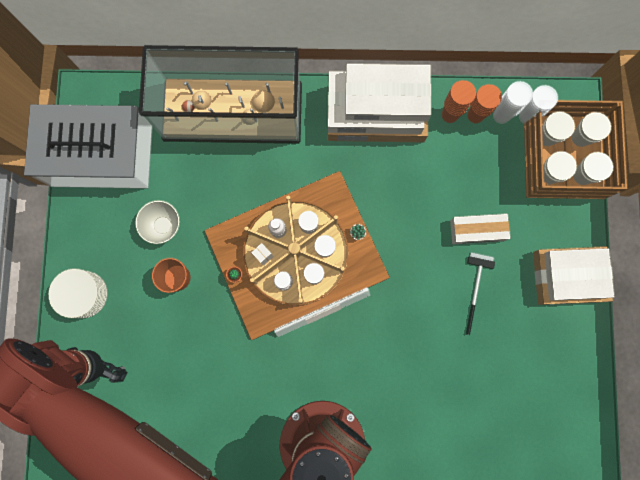

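View pics/scene0.png

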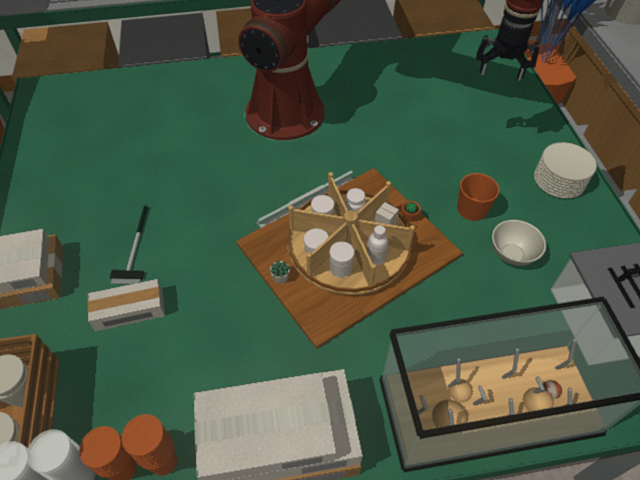

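The top view shows the necked bottle at about (277,227), in the back-left bay. The hub is at (294,248), and the ticket strip runs from (275,332) to (369,293), so the front faces the robot and slightly to its right. Next I'll get the exact angles.

```bash
python3 - <<'E'
from h import *
D=np.load('top0.npz');d=D['d'];c=calibration('top')
m=np.zeros(d.shape,bool);m[160:350,195:400]=True
P=cloud(c,d,m)
def rep(n,Q):print(n,len(Q),Q.mean(0).round(4))
hub=P[(P[:,2]>.138)&(np.hypot(P[:,0]-.545,P[:,1]-.088)<.025)];rep('hub',hub)
pl=P[(abs(P[:,2]-.018)<.008)]
r=cv2.minAreaRect((pl[:,:2]*1000).astype(np.float32));print('plinth',r)
tr=P[(P[:,2]>.04)&(P[:,2]<.068)&(np.hypot(P[:,0]-.545,P[:,1]-.09)<.165)]
print('tray enclosing',cv2.minEnclosingCircle((tr[:,:2]*1000).astype(np.float32)))
C=hub.mean(0)[:2]
po=P[(P[:,2]>.115)]
R=np.hypot(*(po[:,:2]-C).T);A=np.degrees(np.arctan2(*(po[:,:2]-C).T[::-1]))
s=(R>.135)&(R<.165)
for a,rr,z in sorted(zip(A[s],R[s],po[s,2])):print(round(a,1),round(rr,3),round(z,3),end='; ')
s=(R>.05)&(R<.135)
print('\ndiv phase',np.degrees(np.angle(np.exp(6j*np.radians(A[s])).mean()))/6)
E
```

```text
hub 101 [0.5509 0.0877 0.1431]
plinth ((553.4177856445312, 77.53739929199219), (567.3558959960938, 608.8936767578125), 1.9203922748565674)
tray enclosing ((546.6969604492188, 93.79999542236328), 161.27587890625)
-173.9 0.144 0.137; -172.9 0.147 0.134; -172.9 0.15 0.141; -172.8 0.144 0.138; -172.7 0.139 0.13; -172.7 0.142 0.138; -172.6 0.136 0.131; -171.9 0.15 0.139; -171.8 0.144 0.131; -171.8 0.148 0.14; -171.6 0.142 0.138; -171.5 0.139 0.132; -171.5 0.136 0.123; -171.0 0.151 0.135; -170.7 0.145 0.134; -170.7 0.148 0.145; -170.6 0.139 0.12; -170.5 0.142 0.134; -169.8 0.148 0.128; -169.6 0.146 0.138; -113.8 0.145 0.137; -113.2 0.147 0.133; -112.9 0.141 0.129; -112.8 0.15 0.134; -112.8 0.144 0.137; -112.3 0.146 0.135; -112.2 0.137 0.125; -111.9 0.149 0.137; -111.7 0.143 0.135; -111.3 0.145 0.136; -111.3 0.151 0.131; -111.2 0.136 0.127; -111.0 0.148 0.138; -110.7 0.139 0.126; -110.6 0.15 0.139; -110.6 0.144 0.143; -110.6 0.142 0.133; -110.0 0.147 0.138; -53.7 0.141 0.127; -53.7 0.148 0.136; -53.7 0.149 0.12; -53.5 0.145 0.129; -53.2 0.146 0.139; -53.1 0.142 0.133; -52.9 0.15 0.138; -52.
[... 878 characters left out ...]
28; 68.3 0.148 0.139; 68.4 0.142 0.137; 68.4 0.152 0.131; 68.9 0.145 0.137; 68.9 0.139 0.133; 69.0 0.148 0.131; 69.1 0.137 0.121; 69.4 0.151 0.131; 69.5 0.141 0.136; 69.6 0.145 0.13; 70.1 0.147 0.133; 70.5 0.145 0.125; 126.0 0.144 0.133; 126.4 0.148 0.136; 126.8 0.136 0.13; 126.8 0.14 0.125; 126.9 0.142 0.137; 127.0 0.146 0.134; 127.1 0.15 0.133; 127.5 0.138 0.125; 127.7 0.143 0.136; 128.0 0.147 0.137; 128.0 0.151 0.134; 128.3 0.141 0.135; 128.5 0.135 0.13; 128.5 0.145 0.135; 128.6 0.139 0.128; 128.8 0.137 0.119; 128.9 0.149 0.137; 129.4 0.147 0.135; 129.4 0.143 0.139; 129.8 0.149 0.127; 129.9 0.141 0.135; 130.1 0.143 0.123; 130.1 0.144 0.136; 130.2 0.147 0.12; 
div phase -20.933493594686592
```

```bash
python3 - <<'E'
from h import *
D=np.load('top0.npz');d=D['d'];im=D['im'];c=calibration('top')
hsv=cv2.cvtColor(im,cv2.COLOR_RGB2HSV);print(hsv[325,255],hsv[190,335],hsv[180,300])
v,u=np.mgrid[:480,:640];
C=np.array([.5505,.088])
box=(v>160)&(v<350)&(u>195)&(u<400)
m=box&((hsv[...,0]<25)|(hsv[...,0]>170))&(hsv[...,1]>60)&(d>0)
Q=cloud(c,d,m)
pl=Q[(Q[:,2]<.03)&(Q[:,2]>.0)]
# white ticket
r=cv2.minAreaRect((pl[:,:2]*1000).astype(np.float32));print('plinth',r,cv2.boxPoints(r))
T=cloud(c,d,box&(hsv[...,1]<60)&(hsv[...,2]>120)&(v>285))
T=T[T[:,2]<.06];r=cv2.minAreaRect((T[:,:2]*1000).astype(np.float32));print('ticket',len(T),r,T.mean(0),cv2.boxPoints(r))
t=T.mean(0)[:2]-C;print(np.degrees(np.arctan2(t[1],t[0])),np.hypot(*t))
l=cv2.fitLine((T[:,:2]).astype(np.float32),cv2.DIST_HUBER,0,.01,.01).ravel();print('line',np.degrees(np.arctan2(l[1],l[0])))
for lo,hi in((.14,.175),(.1,.175)):
  B=cloud(c,d,box);B=B[(B[:,2]>lo)&(np.hypot(B[:,0]-.615,B[:,1]-.14)<.03)]
  print('bottle',len(B),B.mean(0),np.degrees(np.arctan2(*(B.mean(0)[:2]-C)[::-1])))
for n in('cactus_pot','rosette_pot'):
  r=cut_out('top',n)
  for q in r[:1]:
    P=cloud(c,d,q['region']);print(n,q['p'],q['at'],P.mean(0),P[:,2].max())
E
```

```text
[ 14 156 168] [ 14 154 182] [ 74 109 141]
plinth ((553.5320434570312, 87.48902893066406), (362.8792724609375, 452.2144775390625), 25.235261917114258) [[ 293.01044  214.66344]
 [ 485.8058  -194.39389]
 [ 814.05365  -39.68538]
 [ 621.2583   369.37195]]
ticket 927 ((377.9349670410156, 7.0430908203125), (28.361469268798828, 307.4822998046875), 25.1774959564209) [0.37881574 0.00577653 0.02833887] [[ 299.69632  140.14511]
 [ 430.50662 -138.12457]
 [ 456.1736  -126.05893]
 [ 325.3633   152.21075]]
-154.40918828180634 0.19035804392109712
line -64.87312
bottle 75 [0.61548943 0.14009905 0.15768806] 38.71755337214513
bottle 236 [0.61169753 0.13850931 0.13421096] 39.53451907867418
cactus_pot 0.48 [233.5, 276.2] [0.48333886 0.26728149 0.05250019] 0.07463284833340555
rosette_pot 0.67 [355.8, 230.4] [ 0.61370985 -0.09413172  0.05484168] 0.07536599408001687
```

Axis is about (0.552, 0.088), the front is at about −154.9°, and the bottle is at about 38.7°. That leaves about +166° counter-clockwise. I'll push the post at 128° round the near side with shut fingers. First I'll move above the spot just behind that post.

Emit:
drive_tool --translation '[[-0.0261, -0.0139, 0], [-0.0261, -0.0139, 0], [-0.0261, -0.0139, 0], [-0.0261, -0.0139, 0], [-0.0261, -0.0139, 0], [-0.0261, -0.0139, 0], [-0.0261, -0.0139, 0], [-0.0261, -0.0139, 0], [-0.0261, -0.0139, 0], [-0.0261, -0.0139, 0], [-0.0261, -0.0139, 0], [-0.0261, -0.0139, 0], [-0.0261, -0.0139, 0], [-0.0261, -0.0139, 0], [0, 0, 0], [0, 0, 0], [0, 0, 0], [0, 0, 0], [0, 0, 0], [0, 0, 0]]' --rot '[[0, 0, 0], [0, 0, 0], [0, 0, 0], [0, 0, 0], [0, 0, 0], [0, 0, 0], [0, 0, 0], [0, 0, 0], [0, 0, 0], [0, 0, 0], [0, 0, 0], [0, 0, 0], [0, 0, 0], [0, 0, 0], [0, 0, 9], [0, 0, 9], [0, 0, 9], [0, 0, 9], [0, 0, 9], [0, 0, 0]]' --jaw '[255, 255, 255, 255, 255, 255, 255, 255, 255, 255, 255, 255, 255, 255, 255, 255, 255, 255, 255, 255]'

```text
clock: 3.0
tcp_pos: [0.496, 0.2277, 0.2314]
tcp_rot: [0.561, 0.828, 0.0, 0.0]
ft_force: [-0.2, 0.8, -0.3]
finger_gap: 0.005
```

```bash
cat >> h.py <<'E'
C0=np.array([.552,.0878])
def st():
    from scipy.spatial.transform import Rotation as R
    o=get_obs();M=R.from_quat(o['tcp_rot']).as_matrix();p=o['tcp_pos'];q=p[:2]-C0
    print('t',o['clock'],'tcp',p.round(4),'xyaw',np.degrees(np.arctan2(M[1,0],M[0,0])).round(2),'zdir',M[:,2].round(4),'r',np.hypot(*q).round(4),'ang',np.degrees(np.arctan2(q[1],q[0])).round(2),'F',o['ft_force'].round(1),'gap',o['finger_gap'],'j',o['joints'].round(2))
E
python3 - <<'E'
from h import *
st();snap('wrist','w1.png');snap('scene','s1.png')
E
```

```text
t 3.0 tcp [0.496  0.2277 0.2314] xyaw 111.75 zdir [ 1.e-04  1.e-04 -1.e+00] r 0.1507 ang 111.81 F [-0.2  0.8 -0.3] gap 0.004929570734723499 j [ 0.19 -0.06 -0.07  1.56  0.    1.38]
```

View pics/w1.png

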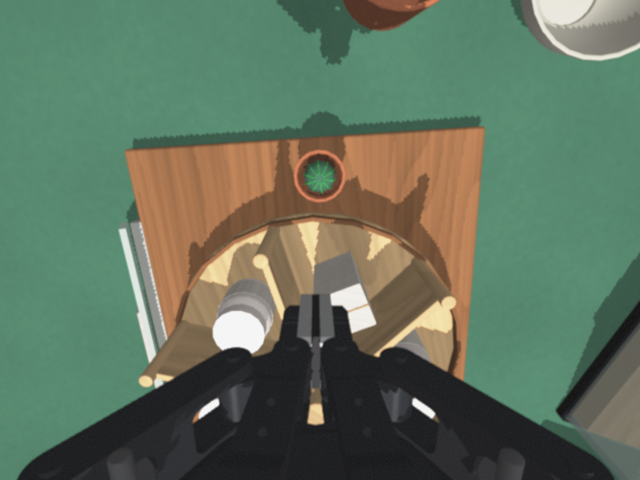

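View pics/s1.png

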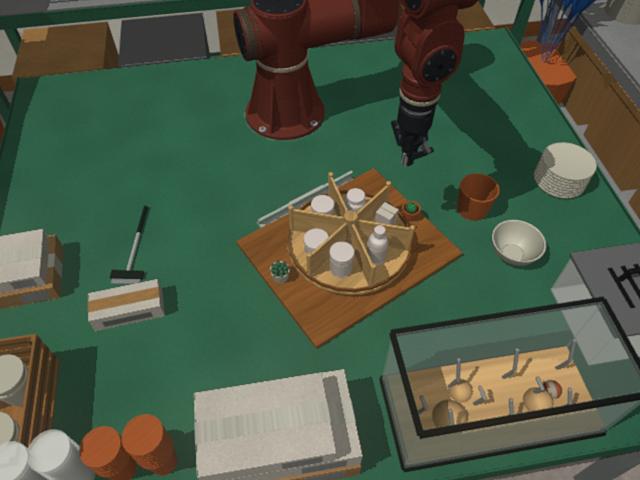

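The wrist view shows the shut fingers hovering over the carton's bay, outboard of the carton (its top is at about (350,305)). The 128° post is to the left at (260,262). I'll descend 121 mm at this radius.

Emit:
drive_tool --translation '[[0, 0, 0.0202], [0, 0, 0.0202], [0, 0, 0.0202], [0, 0, 0.0202], [0, 0, 0.0202], [0, 0, 0.0202], [0, 0, 0]]' --rot '[[0, 0, 0], [0, 0, 0], [0, 0, 0], [0, 0, 0], [0, 0, 0], [0, 0, 0], [0, 0, 0]]' --jaw '[255, 255, 255, 255, 255, 255, 255]'

```text
clock: 3.98
tcp_pos: [0.4948, 0.2275, 0.108]
tcp_rot: [0.561, 0.828, -0.001, -0.001]
ft_force: [-0.3, 0.2, -0.7]
finger_gap: -0.001
```

```bash
python3 - <<'E'
from h import *
st();snap('wrist','w2.png')
E
```

```text
t 3.975 tcp [0.4948 0.2275 0.108 ] xyaw 111.7 zdir [-3.1e-03 -5.0e-04 -1.0e+00] r 0.151 ang 112.27 F [-0.3  0.2 -0.7] gap -0.00111925356777612 j [ 0.19 -0.05 -0.28  1.34  0.    1.38]
```

View pics/w2.png

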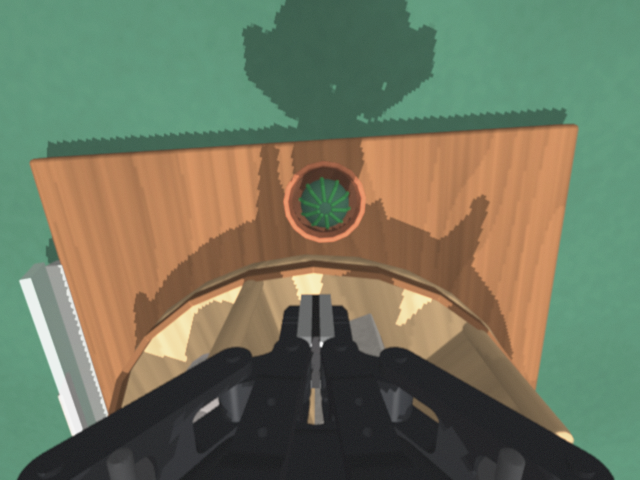

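The fingers are down beside the post, outboard of the carton, and touching nothing (force under 1 N). I'll start the push arc gently.

Emit:
drive_tool --translation '[[-0.0001, -0.00527, 0], [-0.0001, -0.00527, 0], [-0.0001, -0.00527, 0], [-0.0001, -0.00527, 0], [-0.0001, -0.00527, 0], [-0.0001, -0.00527, 0], [-0.0002, -0.0079, 0], [-0.0002, -0.0079, 0], [-0.0002, -0.0079, 0], [-0.0002, -0.0079, 0], [-0.0002, -0.0079, 0], [-0.0002, -0.0079, 0]]' --rot '[[0, 0, -2], [0, 0, -2], [0, 0, -2], [0, 0, -2], [0, 0, -2], [0, 0, -2], [0, 0, -3], [0, 0, -3], [0, 0, -3], [0, 0, -3], [0, 0, -3], [0, 0, -3]]' --jaw '[255, 255, 255, 255, 255, 255, 255, 255, 255, 255, 255, 255]'

```text
clock: 5.52
tcp_pos: [0.4335, 0.1809, 0.1108]
tcp_rot: [0.327, 0.945, 0.0, 0.001]
ft_force: [1.3, 0.6, -0.5]
finger_gap: 0.002
```

```bash
python3 - <<'E'
from h import *
st();snap('wrist','w3.png');snap('scene','s3.png')
E
```

```text
t 5.525 tcp [0.4335 0.1809 0.1108] xyaw 141.88 zdir [ 1.8e-03  3.0e-04 -1.0e+00] r 0.1507 ang 141.84 F [ 1.3  0.6 -0.5] gap 0.002444285352327093 j [ 0.12 -0.29 -0.5   1.37  0.    0.78]
```

View pics/w3.png

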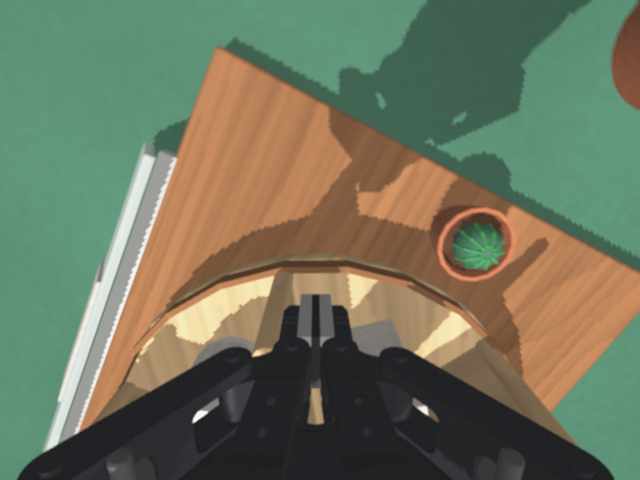

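View pics/s3.png

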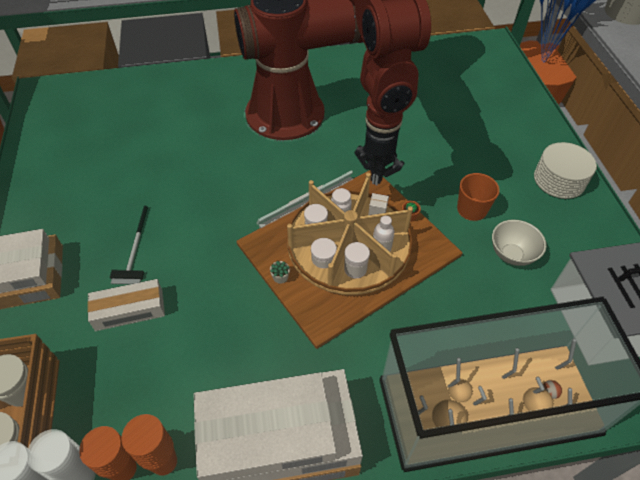

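The tray follows under a light force (about 1.4 N), and all the goods are upright. I'll measure the tray angle from the depth image so I know the contact offset.

```bash
cat >> h.py <<'E'
def bottle(f=None,C=np.array([.552,.0878])):
    for n in('top','scene'):
        im,d=get_image(n);c=calibration(n)
        if f: cv2.imwrite(f'pics/{n}_{f}.png',cv2.cvtColor(im,cv2.COLOR_RGB2BGR))
        P=cloud(c,d,np.ones(d.shape,bool));q=P[:,:2]-C;R=np.hypot(*q.T);A=np.degrees(np.arctan2(q[:,1],q[:,0]))
        h=P[(P[:,2]>.139)&(R<.024)&(P[:,2]<.15)]
        s=(P[:,2]>.122)&(P[:,2]<.136)&(R>.04)&(R<.138)
        im2=im.reshape(-1,3) if False else None
        b=P[(P[:,2]>.142)&(P[:,2]<.168)&(R>.05)&(R<.12)]
        hist,_=np.histogram(A[s],bins=np.arange(-180,181,4))
        print(n,'hub',h.mean(0).round(4) if len(h) else 0,'cap',len(b),b.mean(0).round(4) if len(b) else 0,'capang',np.degrees(np.arctan2(*(b[:,:2].mean(0)-C)[::-1])).round(2) if len(b) else 0)
        pk=[i for i in range(1,89) if hist[i]>=8]
        print(' div bins',[(int(-178+4*i),int(hist[i])) for i in pk])
E
python3 - <<'E'
from h import *
bottle('4')
E
```

```text
top hub [0.5507 0.0885 0.1428] cap 75 [0.5903 0.1611 0.1575] capang 62.42
 div bins [(-150, 65), (-146, 8), (-130, 12), (-126, 9), (-106, 8), (-90, 68), (-30, 61), (-26, 9), (-14, 9), (-6, 10), (30, 57), (34, 15), (50, 17), (54, 11), (58, 8), (62, 9), (66, 13), (70, 20), (74, 16), (90, 43), (94, 26), (114, 8), (118, 12), (122, 14), (126, 14), (130, 19), (134, 10), (150, 55), (154, 31)]
scene hub [0.5549 0.0881 0.145 ] cap 124 [0.5961 0.161  0.1579] capang 58.92
 div bins [(-154, 9), (-150, 87), (-146, 42), (-134, 11), (-130, 10), (-126, 18), (-122, 18), (-118, 21), (-114, 19), (-110, 25), (-106, 11), (-102, 12), (-90, 86), (-86, 79), (-30, 60), (-26, 52), (-14, 18), (-10, 18), (-6, 19), (-2, 25), (2, 27), (6, 23), (10, 20), (14, 12), (30, 126), (34, 29), (46, 16), (50, 37), (54, 41), (58, 28), (62, 16), (66, 9), (86, 22), (90, 117), (94, 19), (106, 11), (110, 29), (114, 30), (118, 44), (122, 45), (126, 34), (130, 20), (146, 17), (150, 68)]
```

Contact offset is about 8.7°. There's about 144° left, so I'll do 77° now.

Emit:
drive_tool --translation '[[-0.0001, -0.00527, 0], [-0.0002, -0.0079, 0], [-0.00037, -0.01053, 0], [-0.00037, -0.01053, 0], [-0.00037, -0.01053, 0], [-0.00037, -0.01053, 0], [-0.00037, -0.01053, 0], [-0.00037, -0.01053, 0], [-0.00037, -0.01053, 0], [-0.00037, -0.01053, 0], [-0.00037, -0.01053, 0], [-0.00037, -0.01053, 0], [-0.00037, -0.01053, 0], [-0.00037, -0.01053, 0], [-0.00037, -0.01053, 0], [-0.00037, -0.01053, 0], [-0.00037, -0.01053, 0], [-0.00037, -0.01053, 0], [-0.00037, -0.01053, 0], [-0.00037, -0.01053, 0]]' --rot '[[0, 0, -2], [0, 0, -3], [0, 0, -4], [0, 0, -4], [0, 0, -4], [0, 0, -4], [0, 0, -4], [0, 0, -4], [0, 0, -4], [0, 0, -4], [0, 0, -4], [0, 0, -4], [0, 0, -4], [0, 0, -4], [0, 0, -4], [0, 0, -4], [0, 0, -4], [0, 0, -4], [0, 0, -4], [0, 0, -4]]' --jaw '[255, 255, 255, 255, 255, 255, 255, 255, 255, 255, 255, 255, 255, 255, 255, 255, 255, 255, 255, 255]'

```text
clock: 8.22
tcp_pos: [0.4342, -0.0069, 0.1102]
tcp_rot: [-0.332, 0.943, 0.0, 0.0]
ft_force: [-0.8, 1.9, 1.0]
finger_gap: -0.001
```

```bash
python3 - <<'E'
from h import *
st()
E
```

```text
t 8.225 tcp [ 0.4342 -0.0069  0.1102] xyaw -141.2 zdir [ 0.e+00  3.e-04 -1.e+00] r 0.1511 ang -141.18 F [-0.8  1.9  1. ] gap -0.0013345720342349701 j [-0.32 -0.41 -0.59  1.39  0.   -1.  ]
```

Emit:
drive_tool --translation '[[-0.00037, -0.01053, 0], [-0.00037, -0.01053, 0], [-0.00037, -0.01053, 0], [-0.00037, -0.01053, 0], [-0.00037, -0.01053, 0], [-0.00037, -0.01053, 0], [-0.00037, -0.01053, 0], [-0.00037, -0.01053, 0], [-0.00037, -0.01053, 0], [-0.00037, -0.01053, 0], [-0.00037, -0.01053, 0], [-0.0002, -0.0079, 0], [-0.0002, -0.0079, 0], [-0.0002, -0.0079, 0], [-0.0001, -0.00527, 0], [-0.0001, -0.00527, 0], [-0.0001, -0.00527, 0], [0, -0.00264, 0], [0, -0.00264, 0], [0, 0, 0]]' --rot '[[0, 0, -4], [0, 0, -4], [0, 0, -4], [0, 0, -4], [0, 0, -4], [0, 0, -4], [0, 0, -4], [0, 0, -4], [0, 0, -4], [0, 0, -4], [0, 0, -4], [0, 0, -3], [0, 0, -3], [0, 0, -3], [0, 0, -2], [0, 0, -2], [0, 0, -2], [0, 0, -1], [0, 0, -1], [0, 0, 0]]' --jaw '[255, 255, 255, 255, 255, 255, 255, 255, 255, 255, 255, 255, 255, 255, 255, 255, 255, 255, 255, 255]'

```text
clock: 10.72
tcp_pos: [0.5775, -0.0612, 0.1101]
tcp_rot: [0.764, -0.645, 0.0, -0.0]
ft_force: [0.4, 0.3, 0.6]
finger_gap: 0.003
```

```bash
python3 - <<'E'
from h import *
st();bottle('5')
E
```

```text
t 10.725 tcp [ 0.5775 -0.0612  0.1101] xyaw -80.29 zdir [ 4.e-04  3.e-04 -1.e+00] r 0.1512 ang -80.3 F [0.4 0.3 0.6] gap 0.0026647423973515604 j [-0.33  0.06 -0.17  1.34  0.   -2.07]
top hub [0.5515 0.0875 0.1434] cap 3 [0.4773 0.072  0.159 ] capang -168.09
 div bins [(-174, 9), (-74, 13), (-14, 53), (-10, 19), (14, 10), (22, 10), (46, 45), (50, 28), (106, 43), (110, 35), (134, 8), (138, 8), (166, 55), (170, 31)]
scene hub [0.5549 0.0881 0.1447] cap 117 [0.4767 0.0617 0.1578] capang -160.86
 div bins [(-174, 13), (-170, 15), (-166, 10), (-162, 9), (-158, 18), (-154, 28), (-150, 37), (-134, 78), (-130, 60), (-118, 9), (-114, 15), (-110, 34), (-106, 43), (-102, 45), (-98, 41), (-94, 33), (-90, 21), (-74, 57), (-70, 105), (-14, 64), (-10, 34), (6, 13), (10, 26), (14, 25), (18, 19), (22, 21), (26, 17), (30, 17), (34, 10), (42, 8), (46, 128), (50, 33), (102, 20), (106, 109), (110, 16), (118, 8), (122, 16), (126, 17), (130, 22), (134, 16), (138, 21), (142, 14), (146, 14), (166, 55), (170, 12)]
```

View pics/scene_5.png

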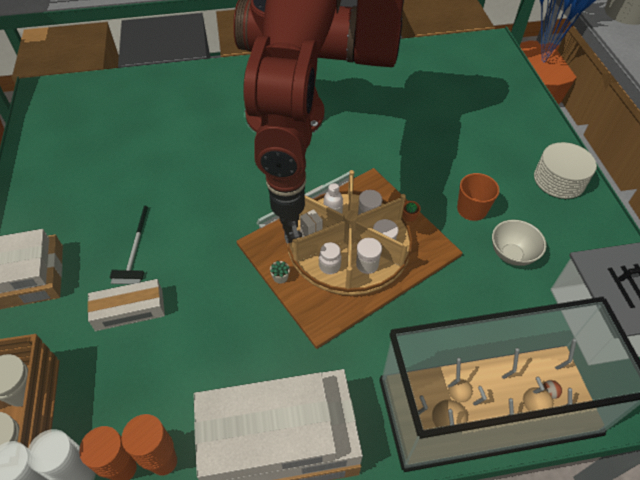

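View pics/top_5.png

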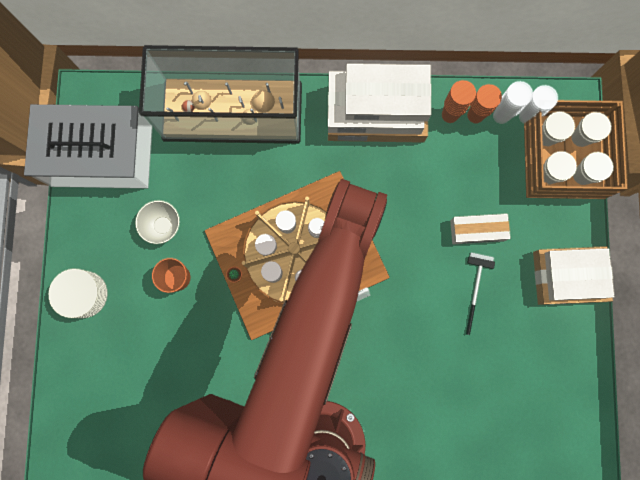

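Bay middle is at about 198°, so there are about 6.5–7° to go. I'll push 6° slowly, back off, and retract to measure without the arm in the way.

Emit:
drive_tool --translation '[[0, -0.0013, 0], [0, -0.00264, 0], [0, -0.00264, 0], [0, -0.00264, 0], [0, -0.00264, 0], [0, -0.00264, 0], [0, -0.0013, 0], [0, 0, 0], [0.001, 0.004, 0], [0.004, 0.008, 0], [0.006, 0.006, 0], [0, 0, -0.02], [0, 0, -0.03], [0, 0, -0.03], [0, 0, -0.03], [0, 0, -0.02]]' --rot '[[0, 0, -0.5], [0, 0, -1], [0, 0, -1], [0, 0, -1], [0, 0, -1], [0, 0, -1], [0, 0, -0.5], [0, 0, 0], [0, 0, 0], [0, 0, 0], [0, 0, 0], [0, 0, 0], [0, 0, 0], [0, 0, 0], [0, 0, 0], [0, 0, 0]]' --jaw '[255, 255, 255, 255, 255, 255, 255, 255, 255, 255, 255, 255, 255, 255, 255, 255]'

```text
clock: 12.82
tcp_pos: [0.5789, -0.0736, 0.2435]
tcp_rot: [0.797, -0.604, 0.001, -0.001]
ft_force: [0.5, 0.6, 0.6]
finger_gap: -0.001
```

```bash
python3 - <<'E'
from h import *
st();snap('wrist','w6.png')
E
```

```text
t 12.825 tcp [ 0.5789 -0.0736  0.2435] xyaw -74.32 zdir [ 3.1e-03 -9.0e-04 -1.0e+00] r 0.1637 ang -80.53 F [0.5 0.6 0.6] gap -0.0006133080772919782 j [-0.35  0.05  0.07  1.58  0.   -2.2 ]
```

Emit:
drive_tool --translation '[[0.03, 0.019, 0], [0.03, 0.019, 0], [0.03, 0.019, 0], [0.03, 0.019, 0], [0.03, 0.019, 0], [0.03, 0.019, 0], [0.03, 0.019, 0], [0.03, 0.019, 0], [0, 0, 0]]' --rot '[[0, 0, 0], [0, 0, 0], [0, 0, 0], [0, 0, 0], [0, 0, 0], [0, 0, 0], [0, 0, 0], [0, 0, 0], [0, 0, 0]]' --jaw '[255, 255, 255, 255, 255, 255, 255, 255, 255]'

```text
clock: 14.0
tcp_pos: [0.496, -0.3477, 0.2403]
tcp_rot: [0.796, -0.605, 0.0, 0.0]
ft_force: [-0.1, 0.9, -0.1]
finger_gap: -0.001
```

```bash
cat >> h.py <<'E'
def final(f):
    C=np.array([.551,.0878])
    for n in('top','scene'):
        im,d=get_image(n);c=calibration(n)
        cv2.imwrite(f'pics/{n}_{f}.png',cv2.cvtColor(im,cv2.COLOR_RGB2BGR))
        P=cloud(c,d,np.ones(d.shape,bool))
        R=np.hypot(*(P[:,:2]-C).T)
        h=P[(P[:,2]>.139)&(R<.024)&(P[:,2]<.15)];Cn=h[:,:2].mean(0)
        po=[]
        q=P[:,:2]-C;R=np.hypot(*q.T);A=np.degrees(np.arctan2(q[:,1],q[:,0]))
        s=(R>.13)&(R<.16)&(P[:,2]>.126)&(P[:,2]<.145)
        print(n,'hub',h.mean(0).round(4),'post phase mod60',(np.degrees(np.angle(np.exp(6j*np.radians(A[s])).mean()))/6).round(2),s.sum(), 'tray centre fit',cv2.minAreaRect((P[s][:,:2]*1000).astype(np.float32))[0])
        b=P[(P[:,2]>.145)&(P[:,2]<.168)&(R>.05)&(R<.12)]
        t=b.mean(0)[:2]
        for cc in(C,Cn):print('  cap',len(b),b.mean(0).round(4),(np.degrees(np.arctan2(*(t-cc)[::-1]))).round(2))
        # plinth orientation by the ticket
        hsv=cv2.cvtColor(im,cv2.COLOR_RGB2HSV)
        m=(hsv[...,1]<70)&(hsv[...,2]>100)&(d>0)
        T=cloud(c,d,m);T=T[(T[:,2]>.012)&(T[:,2]<.05)];e=T[:,:2]-C;f0=np.array([-.9057,-.424])
        u=e@f0;v=e@np.array([.424,-.9057]);k=(u>.165)&(u<.215)&(abs(v)<.18);T=T[k]
        l=cv2.fitLine(T[:,:2].astype(np.float32),cv2.DIST_HUBER,0,.01,.01).ravel()
        r=cv2.minAreaRect((T[:,:2]*1000).astype(np.float32))
        print('  ticket',len(T),T.mean(0).round(4),'line',np.degrees(np.arctan2(l[1],l[0])).round(2),r,'dir',np.degrees(np.arctan2(r[0][1]/1e3-C[1],r[0][0]/1e3-C[0])).round(2))
E
python3 - <<'E'
from h import *
st();final('7')
E
```

```text
t 14.0 tcp [ 0.496  -0.3477  0.2403] xyaw -74.48 zdir [ 1.e-04 -3.e-04 -1.e+00] r 0.439 ang -97.32 F [-0.1  0.9 -0.1] gap -0.0011726201437225684 j [-0.83  0.12  0.13  1.58 -0.   -2.67]
top hub [0.5513 0.0863 0.1431] post phase mod60 -6.92 138 tray centre fit (552.0235595703125, 87.82232666015625)
  cap 70 [0.4747 0.0538 0.1583] -155.98
  cap 70 [0.4747 0.0538 0.1583] -157.03
  ticket 884 [0.379  0.0064 0.0295] line -64.85 ((379.06695556640625, 5.41796875), (28.09654998779297, 301.8662109375), 25.205780029296875) dir -154.4
scene hub [0.5545 0.088  0.1447] post phase mod60 -6.99 251 tray centre fit (552.0635986328125, 88.77603149414062)
  cap 111 [0.4796 0.0539 0.1581] -154.56
  cap 111 [0.4796 0.0539 0.1581] -155.49
  ticket 402 [ 0.3931 -0.009   0.0361] line -64.66 ((384.0014953613281, 7.938873291015625), (22.802738189697266, 298.44256591796875), 24.575363159179688) dir -154.44
```

```bash
python3 - <<'E'
import cv2
a=cv2.imread('pics/top_7.png');cv2.imwrite('pics/top7c.png',cv2.resize(a[150:370,180:440],None,fx=2.7,fy=2.7,interpolation=cv2.INTER_CUBIC))
E
```

```text
(no output)
```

View pics/top7c.png

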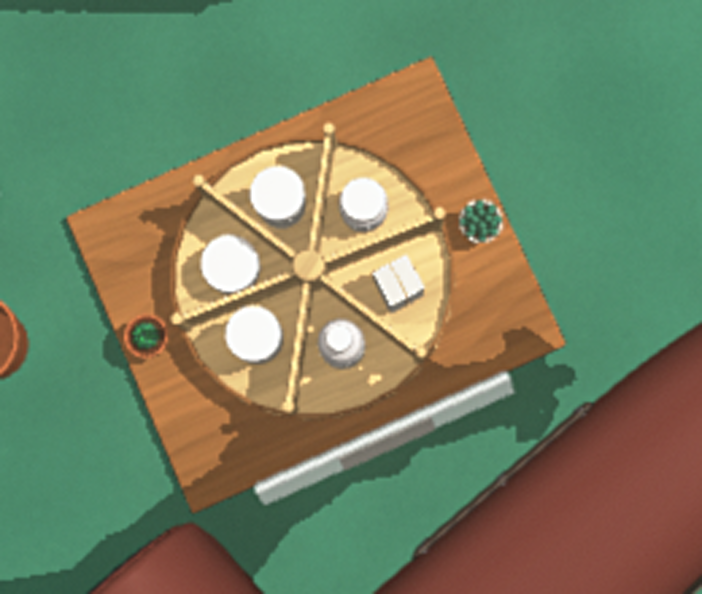

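The bottle's cap at crop (342,338) lies on the line from the hub (309,266) to the middle of the white card (388,443). It's within about 1° of the front, with the bay middle within about 2°. All six goods are upright, and both plants on the plinth look unmoved. I'll check once more that the tray is at rest, then hand in.

```bash
python3 - <<'E'
from h import *
final('8');st()
c=calibration('top');im,d=get_image('top')
for n in('cactus_pot','rosette_pot'):
    q=cut_out('top',n)[0];print(n,q['at'],cloud(c,d,q['region']).mean(0).round(4))
a=cv2.imread('pics/top0.png').astype(int);b=cv2.imread('pics/top_8.png').astype(int)
for n,(x0,y0,x1,y1) in dict(left=(130,195,200,300),right=(445,205,520,340)).items():
    print(n,'px changed',int((abs(a-b)[y0:y1,x0:x1].max(2)>60).sum()))
E
```

```text
top hub [0.5518 0.0879 0.1432] post phase mod60 -6.95 134 tray centre fit (551.8684692382812, 87.92991638183594)
  cap 70 [0.4748 0.0536 0.1588] -155.86
  cap 70 [0.4748 0.0536 0.1588] -156.05
  ticket 886 [0.379  0.0065 0.0295] line -64.74 ((378.9667053222656, 5.5118408203125), (27.933696746826172, 301.955322265625), 25.203004837036133) dir -154.44
scene hub [0.5547 0.0882 0.1447] post phase mod60 -6.92 249 tray centre fit (553.6937255859375, 88.824951171875)
  cap 112 [0.4798 0.0539 0.1582] -154.54
  cap 112 [0.4798 0.0539 0.1582] -155.4
  ticket 403 [ 0.3933 -0.0095  0.0361] line -64.72 ((384.5806884765625, 9.667251586914062), (19.96898651123047, 301.01385498046875), 24.123096466064453) dir -154.85
t 14.2 tcp [ 0.4973 -0.3449  0.2405] xyaw -74.26 zdir [ 5.e-04 -0.e+00 -1.e+00] r 0.4361 ang -97.21 F [ 0.6 -1.1 -0.1] gap -0.0004714955822328249 j [-0.82  0.12  0.13  1.58  0.   -2.67]
cactus_pot [235.5, 274.1] [0.4829 0.2661 0.0541]
rosette_pot [356.7, 232.0] [ 0.6137 -0.0928  0.0586]
left px changed 0
right px changed 6040
```

View pics/scene_8.png

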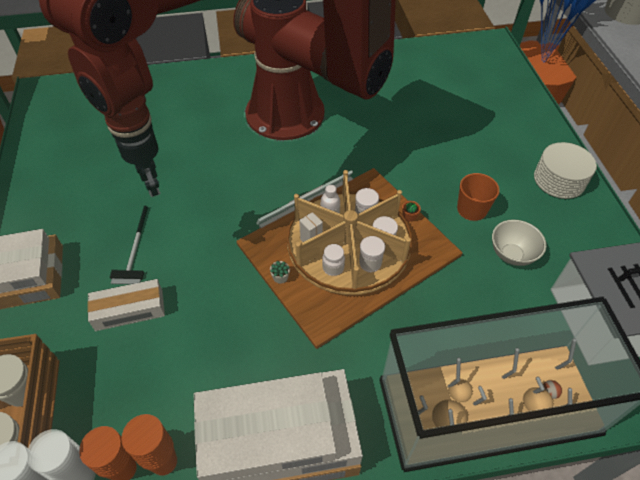

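The scraper (130,245) and lamp box (125,302) are where they were; the changed pixels on the right are the arm in the top view. The bottle at (331,198) stands behind the ticket strip, and the arm is clear of everything.

```bash
python3 -c "
from plant import *
print(hand_in())"
```

```text
the job is handed in; nothing more can be done
None
```

The tall bottle now stands at the front, behind the middle of the ticket strip, with the tray at rest, and the job is handed in. I pushed one rim post about 165° counter-clockwise with the shut fingertips, at no more than about 32°/s. Measured contact force stayed around 2 N. I then backed off and moved the arm clear. The robot's clock read about 14 s of the 54 s allowed.

**Bottle position:** the two cameras put its cap at −156° and −155°, against a front direction of about −154.9°. That is within about 1°; the middle of its bay is about 2° short of the front. I left that small difference as it was.

**Tray at rest:** the divider angles matched in two checks 0.2 s apart (−6.92°/−6.99°, then −6.95°/−6.92°).

**Goods and bystanders:** all six goods are upright in their bays. The bowl and pot show no pixel change. The two small plant pots are within about 1.5 mm of where they started.

**Failed check:** the automatic pixel comparison on the right side reported a large change, because the arm blocks the top view there. The scene camera shows the scraper and lamp box in their original places, but I judged that by eye.

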